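# Set up two pillar-candle moulds

### The job

Set up the two pillar-candle moulds for pouring, the wide one and the slim one, each from its base up: stand each aluminium tube over the wick pin and down on the base it fits, and only then drop the brass centring cap of the same size into its top, over the pin, until its flange lies on the rim. Leave both moulds standing upright and fully seated, and do not shove the empty tin, the tape or the wax block about.

Things in the scene. Friction and masses are not known exactly. Their poses are not given: they have to be found in the camera images.
- base_wide_seat (a point): base of the wide mould, standing fast: dark round steel plate 104 mm across, 12 mm thick; on it a bright spigot 57 mm across, 14 mm high, straight for 4 mm, then tapering to 41 mm, and a wick pin 4 mm thick, its pointed tip 95 mm above the plate. Origin: centre of the plate's upper face (12 mm above the table), where the tube's end stands; z up
- base_slim_seat (a point): base of the slim mould, standing fast: dark round steel plate 88 mm across, 12 mm thick; on it a bright spigot 41 mm across, 14 mm high, straight for 4 mm, then tapering to 25 mm, and a wick pin 4 mm thick, its pointed tip 130 mm above the plate. Origin: centre of the plate's upper face (12 mm above the table), where the tube's end stands; z up
- tube_wide_mid (a point): loose wide aluminium mould tube, open at both ends, standing upright: 66 mm outside, 60 mm inside, 85 mm high, up to 0.3 kg. Slips over the pin and spigot of the wide base with 1.5 mm play all round and stands on the plate. Origin: its centre, half-way up; z along the tube, both ends alike
- tube_slim_mid (a point): loose slim aluminium mould tube, open at both ends, standing upright: 50 mm outside, 44 mm inside, 120 mm high, up to 0.3 kg. Slips over the pin and spigot of the slim base with 1.5 mm play all round and stands on the plate. Origin: its centre, half-way up; z along the tube, both ends alike
- cap_wide_mid (a point): loose brass spoked cap of the wide mould, knob up, 39 mm high: plug 9 mm deep (44 mm across at the foot, 57 mm at the flange), flange 72 mm across and 4 mm thick, knob 18 mm across, 26 mm above the flange; 9 mm bore for the pin, flared to 15 mm below. Origin: centre, 19.5 mm above its underside; 95.5 mm above the base's origin when seated, flange on the rim
- cap_slim_mid (a point): loose brass spoked cap of the slim mould, knob up, 39 mm high: plug 9 mm deep (32 mm across at the foot, 41 mm at the flange), flange 56 mm across and 4 mm thick, knob 18 mm across, 26 mm above the flange; 9 mm bore for the pin, flared to 15 mm below. Origin: centre, 19.5 mm above its underside; 130.5 mm above the base's origin when seated, flange on the rim
- tin_empty0_36: plain empty tin, 68 mm across, 62 mm high, loose, stays where it is; origin at the centre of its underside
- tape_1: roll of pale masking tape lying flat, 98 mm across, 25 mm high, loose, stays where it is; origin at the centre of its underside
- wax_block_1: cream paraffin block, 44 x 62 x 28 mm, loose, stays where it is; origin at the centre of its underside
Things that resemble listed ones, but are neither listed nor needed, are in the scene too. Leave any red look-alike of the part that bears cap_wide_mid alone.

How it is judged:
By the outcome, as a careful person would: the job done as asked, in the order asked, and still so for the second after the job is handed in, with the robot touching nothing.
It also fails if it takes over 102 s, if anything falls off the work surface, if the arm or the gripper's body presses on something with over 40 N, if the wrist force passes 120 N, or if a joint passes its speed limit or range.

### The arm

A 6-joint arm with a two-finger parallel gripper is mounted at the origin on a cart in front of the work surface, level with it; the furniture and walls round the work are solid. World frame = base frame: x ahead of the robot, y to its left, z up, the work surface at z = 0. Lengths are in m, angles in rad, forces in N, time in s.
With the tool pointing down it reaches from about 0.3 to 0.775 m from the base axis. Payload 14.6 kg.
Tool frame: the origin (TCP) lies on the centre line of the jaws, within the pads' length; the fingertips stand 19 mm ahead of it and the grasp point (between the pads) is the TCP; y points along the fingers, x is the direction in which the jaws open and shut, and the axes are right-handed (so a half turn about y gives the same grasp; the last joint's range is limited). The gripper opens to 94 mm and grips with 3 to 60 N. Pads are 16 mm wide; open, the fingers measure 119 mm over their backs; the gripper's body (75 mm by 177 mm) begins 78 mm behind the grasp point.
Start: joints at [1.145, 0.3, 1.521, -0, 1.321, -0.067], TCP at [0.193, 0.515, 0.224] pointing down, gripper open.
Joint ranges: [-3.03, 3.03], [-0.79, 2.21], [0.23, 2.52], [-1.04, 4.18], [0, 3.07], [-2.55, 2.55]. Speed limits (rad/s): [2.22, 2.22, 2.57, 3.14, 3.14, 3.14].

### API

Orientations are given as [roll, pitch, yaw] about the fixed x, y, z axes, in that order (R = Rz(yaw) Ry(pitch) Rx(roll)).
In Python, from station import get_obs, cams, workorder gives the robot as it stands.
- The arm moves only by the shell command python3 -m handwheel 'ROWS' [FORCE]. ROWS is JSON, a list of rows, each an object of numbers: "fingers": the opening, from -1 (shut) to 1 (fully open); "x", "y", "z": the shift along the tool's x, y, z in m; "spin": the turn about the tool's y in degrees. In form: [{"fingers": .., "x": .., "y": .., "z": .., "spin": ..}, ...]. A call has exactly 10 rows; each row is the pose to reach, as a shift and turn from the pose commanded when the call began, along the tool's axes at that moment; what a row does not reach only later rows make up. A row lasts 1/10 s, in which the tool goes at most 50 mm and 8.59 degrees, less where a joint would pass 70% of its speed; a pose out of reach is approached as far as the arm can. A call with a gripper value outside its range is refused whole. The fingers move at their own pace and stop on an object; FORCE is the grip in N (left out, the last holds). Time passes only in rows, so rows that repeat a pose let the fingers close, or fill a call up. It gives the time, the measured TCP pose, the force and the opening at its end, in the units of the state.
- get_obs(): the state, without advancing time (a new reading comes with each control period).
- cams.camera(name): name is "scene" or "top" or "wrist"; returns (picture, depth): 420x560x3 uint8, red, green, blue; 420x560 float32, m along the optical axis (not along the pixel's ray), 0 where there is no reading.
- cams.get_calibration(name): a dict with "fx", "fy", "cx", "cy" (pixels), "view" (4x4, takes a point from world to camera coordinates). Camera axes: x right, y down, z forward; pixel columns grow to the right and rows downward; lengths in m; the calibration is good to about 2 mm. A picture is of the moment at which its call begins: read the wrist's pose just before it. get_calibration takes no time and is no camera call; for the wrist camera it gives the pose at the moment of the call.
- workorder.hand_in(): hands the job in, once; it reports no verdict.
The state is a dict: "time_s": time; "qpos": joint angles; "joint_vel": joint speeds; "tau": joint torques, N m; "ee_pos": TCP position; "eef_rot": TCP orientation; "force": force on the tool from outside, world axes, zero at the start; "moment": the same for the moment, N m; "grip_width": finger opening in m.
Only numpy, scipy, OpenCV 4.12 (cv2) and the standard library are available. Lean on these libraries where they do the work, as an engineer would, in place of code of your own. Each camera call takes 0.05 s, during which the arm holds its last target. There are 200 camera calls.

## Working session

There is one attempt and no reset: what is moved stays moved. The work goes in short steps, Python scripts to look and compute and a shell command to move; the robot and the scene stay as the last step left them, time stands still between calls to the robot, and variables do not carry over. Pictures are saved under pics/ and viewed, about 12 in all and at most 16, crops included, and the job is handed in when it is done.

```bash
ls; mkdir -p pics; python3 - <<'E'
from station import get_obs,cams
import cv2,numpy as np
o=get_obs();print({k:np.round(v,3).tolist() for k,v in o.items()})
for n in("scene","top"):
    p,d=cams.camera(n);cv2.imwrite(f"pics/{n}0.png",p[:,:,::-1]);np.save(f"pics/{n}0.npy",d)
    c=cams.get_calibration(n);print(n,c["fx"],c["cx"],c["cy"],np.round(c["view"],3).tolist())
E
```

```text
pics
{'time_s': 0.0, 'qpos': [1.145, 0.3, 1.522, -0.0, 1.321, -0.067], 'joint_vel': [-0.001, 0.0, 0.0, 0.0, -0.001, -0.001], 'tau': [-0.002, -53.181, -35.274, 0.071, 0.024, -0.0], 'ee_pos': [0.193, 0.515, 0.224], 'eef_rot': [-1.571, 0.001, 1.212], 'force': [-0.289, -0.338, 0.563], 'moment': [0.01, 0.008, -0.038], 'grip_width': 0.094}
scene 452.28065961846136 277.0484918167555 208.81896927331803 [[0.839, -0.544, -0.009, -0.499], [-0.358, -0.54, -0.761, 0.254], [0.409, 0.642, -0.648, 0.871], [0.0, 0.0, 0.0, 1.0]]
top 462.8822334415281 277.54151653834975 214.0422026349896 [[0.016, -0.999, 0.04, -0.062], [-0.989, -0.022, -0.15, 0.582], [0.15, -0.037, -0.988, 0.993], [0.0, 0.0, 0.0, 1.0]]
```

View pics/scene0.png

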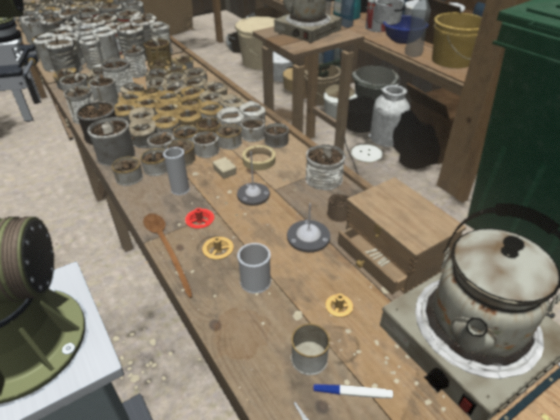

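View pics/top0.png

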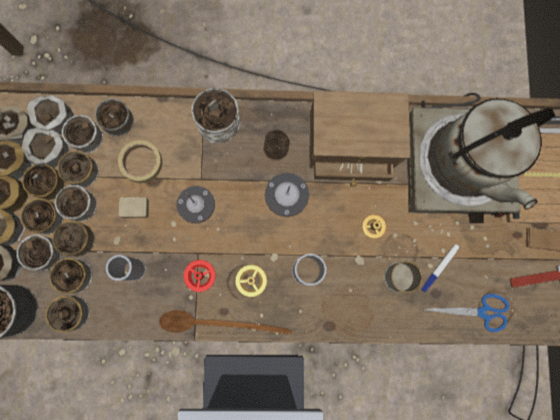

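The top view shows the wide tube at (310,269), slim tube (118,267), wide base (287,194), slim base (196,204), wide brass cap (251,281), slim brass cap (374,226), the red look-alike (199,275), and the tin (402,277). The tape is at (139,160) and the wax block at (132,207). Next I'll measure them.

```bash
cat > h.py <<'E'
import numpy as np,cv2
from station import get_obs,cams
def cloud(d,c):
    v,u=np.indices(d.shape);P=np.stack([(u-c["cx"])/c["fx"]*d,(v-c["cy"])/c["fy"]*d,d],-1)
    V=np.array(c["view"]);return (P-V[:3,3])@V[:3,:3]
def px2plane(u,v,z,c):
    V=np.array(c["view"]);R=V[:3,:3];o=-R.T@V[:3,3]
    r=R.T@np.array([(u-c["cx"])/c["fx"],(v-c["cy"])/c["fy"],1.]);return o+r*(z-o[2])/r[2]
def proj(p,c):
    V=np.array(c["view"]);q=V[:3,:3]@p+V[:3,3];return c["fx"]*q[0]/q[2]+c["cx"],c["fy"]*q[1]/q[2]+c["cy"]
def fitc(P):
    """circle fit with one outlier rejection; returns cx,cy,r,rms,n"""
    P=np.asarray(P)[:,:2]
    for _ in range(4):
        s=np.linalg.lstsq(np.c_[2*P,np.ones(len(P))],(P**2).sum(1),rcond=None)[0]
        r=np.sqrt(s[2]+s[0]**2+s[1]**2);e=np.hypot(*(P-s[:2]).T)-r
        P=P[abs(e)<=max(2*e.std(),.0005)]
    return np.round([s[0],s[1],r,e.std(),len(P)],4)
def here():
    o=get_obs();return {k:np.round(o[k],4).tolist() for k in("time_s","ee_pos","eef_rot","force","grip_width")}
E
python3 - <<'E'
from h import *
for n in("top","scene"):
    c=cams.get_calibration(n);d=np.load(f"pics/{n}0.npy");W=cloud(d,c);im=cv2.imread(f"pics/{n}0.png")
    hsv=cv2.cvtColor(im,cv2.COLOR_BGR2HSV)
    guess=dict(tube_wide=((310,269),.085),tube_slim=((118,267),.12),tin=((402,277),.062)) 
    ct=cams.get_calibration("top")
    for k,(uv,z) in guess.items():
        g=px2plane(*uv,z,ct);m=(abs(W[...,2]-z)<.008)&(np.hypot(W[...,0]-g[0],W[...,1]-g[1])<.05)
        print(n,k,fitc(W[m]),'zmed',np.median(W[m][:,2]).round(4))
    for k,uv in dict(cap_wide=(251,281),cap_slim=(374,226)).items():
        g=px2plane(*uv,.013,ct)
        u,v=proj(np.array([*g[:2],.013]),c)
        m=(hsv[...,0]>18)&(hsv[...,0]<32)&(hsv[...,1]>130)&(hsv[...,2]>120)
        V,U=np.nonzero(m);k2=np.hypot(U-u,V-v)<30
        (a,b),r=cv2.minEnclosingCircle(np.c_[U,V][k2].astype(np.float32))
        h=W[m&(np.hypot(W[...,0]-g[0],W[...,1]-g[1])<.05)]
        print(n,k,(a,b,r),px2plane(a,b,.013,c).round(4),'cloud z pct',np.percentile(h[:,2],[5,50,95,100]).round(3))
    for k,uv,R in(("base_wide",(287,194),.052),("base_slim",(196,204),.044)):
        g=px2plane(*uv,.012,ct);
        rr=np.hypot(W[...,0]-g[0],W[...,1]-g[1])
        m=(abs(W[...,2]-.012)<.005)&(rr<R+.012)&(hsv[...,2]<100)&(hsv[...,1]<90)
        cs=max(cv2.findContours(m.astype(np.uint8),cv2.RETR_EXTERNAL,cv2.CHAIN_APPROX_NONE)[0],key=cv2.contourArea)[:,0]
        print(n,k,'plate',fitc([px2plane(*q,.012,c) for q in cs]))
        m=(abs(W[...,2]-.026)<.004)&(rr<.03); print('   spigot top',W[m].mean(0).round(4),m.sum())
        m=(W[...,2]>.045)&(rr<.04); print('   pin',m.sum(),W[m].mean(0).round(4) if m.any() else '')
    m=None
E
```

```text
top tube_wide [ 4.595e-01 -1.204e-01  3.150e-02  1.100e-03  1.750e+02] zmed 0.0831
top tube_slim [4.551e-01 2.712e-01 2.350e-02 1.100e-03 1.580e+02] zmed 0.1179
top tin [ 4.478e-01 -3.341e-01  3.280e-02  7.000e-04  1.250e+02] zmed 0.0601
top cap_wide (250.6714324951172, 280.43878173828125, 10.64148998260498) [0.435  0.0062 0.013 ] cloud z pct [-0.     0.005  0.007  0.008]
top cap_slim (377.0, 222.5, 7.762187480926514) [ 0.5731 -0.2839  0.013 ] cloud z pct [-0.001  0.01   0.039  0.04 ]
top base_wide plate [ 6.352e-01 -7.230e-02  4.990e-02  8.000e-04  1.170e+02]
   spigot top [ 0.6339 -0.072   0.025 ] 259
   pin 13 [ 0.6341 -0.0721  0.0749]
top base_slim plate [6.068e-01 1.377e-01 4.190e-02 8.000e-04 1.030e+02]
   spigot top [0.6053 0.1381 0.0247] 107
   pin 22 [0.6063 0.138  0.1007]
scene tube_wide [ 4.595e-01 -1.235e-01  3.150e-02  1.100e-03  2.180e+02] zmed 0.0827
scene tube_slim [4.559e-01 2.688e-01 2.370e-02 1.100e-03 9.800e+01] zmed 0.1167
scene tin [ 4.477e-01 -3.372e-01  3.280e-02  7.000e-04  2.210e+02] zmed 0.0597Traceback (most recent call last):
  File "<stdin>", line 17, in <module>
    return _quantile_unchecked(
        a, q, axis, out, overwrite_input, method, keepdims, weights)
    return _ureduce(a,
                    func=_quantile_ureduce_func,
    ...<5 lines>...
                    overwrite_input=overwrite_input,
                    method=method)
    r = func(a, **kwargs)
    result = _quantile(arr,
                       quantiles=q,
    ...<2 lines>...
                       out=out,
                       weights=wgt)
    slices_having_nans = np.isnan(arr[-1, ...])
                                  ~~~^^^^^^^^^
IndexError: index -1 is out of bounds for axis 0 with size 0
```

```bash
python3 - <<'E'
import cv2
a=cv2.imread('pics/top0.png')[170:310,90:440]
cv2.imwrite('pics/crop0.png',cv2.resize(a,None,fx=2.28,fy=2.28,interpolation=cv2.INTER_CUBIC))
E
```

```text
(no output)
```

View pics/crop0.png

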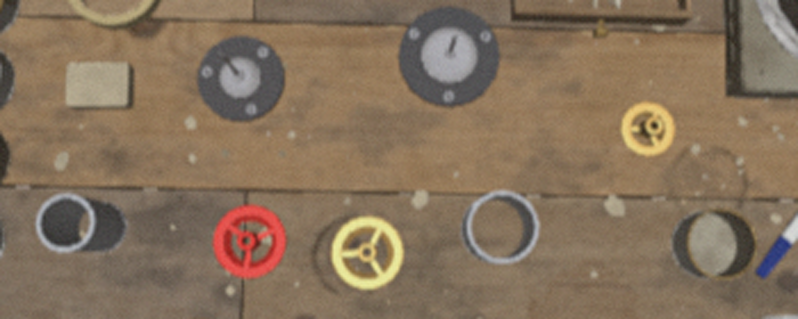

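The crop shows the slim brass cap (374,226), the red look-alike (199,275), and a paler yellow wheel at (251,281), which measures only about 8 mm high. I need to check whether that yellow one really is the wide cap.

```bash
python3 - <<'E'
from h import *
ct=cams.get_calibration("top")
for n in("top","scene"):
    c=cams.get_calibration(n);d=np.load(f"pics/{n}0.npy");W=cloud(d,c)
    for k,uv in dict(yellow=(251,281),red=(199,275),slim=(374,226)).items():
        g=px2plane(*uv,.013,ct);rr=np.hypot(W[...,0]-g[0],W[...,1]-g[1])
        P=W[(rr<.042)&(W[...,2]>.004)]
        K=P[P[:,2]>.03]; F=P[(P[:,2]>.009)&(P[:,2]<.018)]
        print(n,k,g.round(3),len(P),'z hist',np.histogram(P[:,2],np.arange(.0,.05,.004))[0],'knob',K.mean(0).round(4) if len(K) else None, 'low med',np.median(P,0).round(4),'ext',np.ptp(P,0).round(3))
    for k,uv,R in(("base_wide",(287,194),.052),("base_slim",(196,204),.044)):
        g=px2plane(*uv,.012,ct);rr=np.hypot(W[...,0]-g[0],W[...,1]-g[1])
        m=(abs(W[...,2]-.026)<.004)&(rr<.03); print(k,'spigot top',W[m].mean(0).round(4),m.sum())
        m=(W[...,2]>.045)&(rr<.04); print('   pin',m.sum(),W[m].mean(0).round(4) if m.any() else '')
im=cv2.imread('pics/scene0.png')[170:330,130:370]
cv2.imwrite('pics/crop1.png',cv2.resize(im,None,fx=3.3,fy=3.3,interpolation=cv2.INTER_CUBIC))
E
```

```text
top yellow [0.434 0.005 0.013] 1451 z hist [  0  71 269 161   5   0   0   1   9  28   2   0] knob [ 0.4274 -0.0119  1.0267] low med [ 0.4271 -0.0127  1.0704] ext [0.07  0.072 1.066]
top red [0.445 0.123 0.013] 552 z hist [  0  73 262 161   6   3   3   2  11  29   2   0] knob [0.4435 0.1227 0.0371] low med [0.4441 0.1224 0.0113] ext [0.07  0.07  0.038]
top slim [ 0.565 -0.277  0.013] 388 z hist [  0  28 174 125   6   5   5   6  15  23   1   0] knob [ 0.5635 -0.2759  0.0364] low med [ 0.5629 -0.2752  0.0119] ext [0.069 0.055 0.036]
base_wide spigot top [ 0.6339 -0.072   0.025 ] 259
   pin 13 [ 0.6341 -0.0721  0.0749]
base_slim spigot top [0.6053 0.1381 0.0247] 107
   pin 22 [0.6063 0.138  0.1007]
scene yellow [0.434 0.005 0.013] 445 z hist [  0  38 220  99  15   8  12  10  15  26   2   0] knob [0.4343 0.0023 0.0356] low med [ 0.4324 -0.0023  0.0116] ext [0.07  0.073 0.036]
scene red [0.445 0.123 0.013] 377 z hist [  0  40 182  83  10   8   9   9  20  15   1   0] knob [0.4436 0.1187 0.036 ] low med [0.4413 0.1151 0.0115] ext [0.071 0.071 0.037]
scene slim [ 0.565 -0.277  0.013] 458 z hist [  0  28 196 127  11  11  11  16  18  37   3   0] knob [ 0.5632 -0.2795  0.0361] low med [ 0.5604 -0.2835  0.012 ] ext [0.056 0.055 0.037]
base_wide spigot top [ 0.6341 -0.0772  0.0249] 191
   pin 37 [ 0.6354 -0.0754  0.0738]
base_slim spigot top [0.6072 0.1345 0.0246] 55
   pin 52 [0.6078 0.1357 0.0927]
```

View pics/crop1.png

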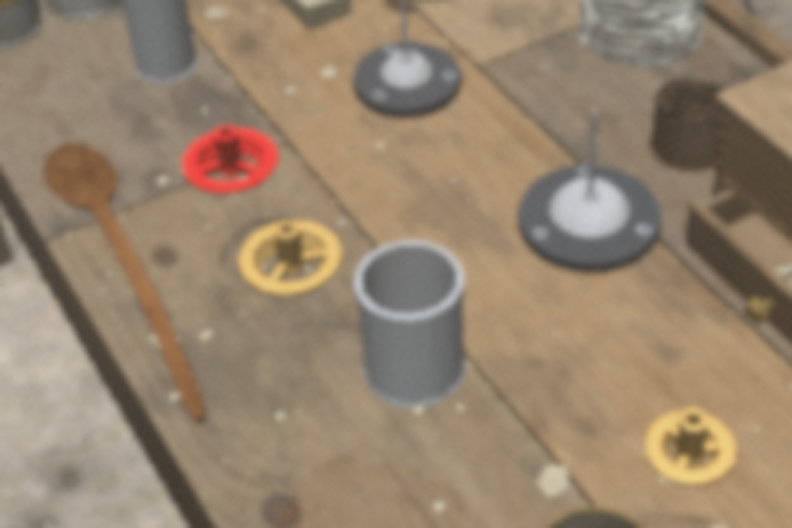

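The yellow wheel has a 36 mm knob and a 72 mm flange. It is brass, not red, so it is the wide cap; the earlier low reading came from my mask. First move: above the slim tube, turning to yaw 0.

```bash
python3 -m handwheel '[{"fingers":1,"x":-0.137,"y":0,"z":-0.332,"spin":69.4},{"fingers":1,"x":-0.137,"y":0,"z":-0.332,"spin":69.4},{"fingers":1,"x":-0.137,"y":0,"z":-0.332,"spin":69.4},{"fingers":1,"x":-0.137,"y":0,"z":-0.332,"spin":69.4},{"fingers":1,"x":-0.137,"y":0,"z":-0.332,"spin":69.4},{"fingers":1,"x":-0.137,"y":0,"z":-0.332,"spin":69.4},{"fingers":1,"x":-0.137,"y":0,"z":-0.332,"spin":69.4},{"fingers":1,"x":-0.137,"y":0,"z":-0.332,"spin":69.4},{"fingers":1,"x":-0.137,"y":0,"z":-0.332,"spin":69.4},{"fingers":1,"x":-0.137,"y":0,"z":-0.332,"spin":69.4}]' 20
python3 - <<'E'
from h import *
print(here())
p,d=cams.camera("wrist");c=cams.get_calibration("wrist");print(here());cv2.imwrite("pics/w1.png",p[:,:,::-1]);np.save("pics/w1.npy",d)
print(c["fx"],c["cx"],c["cy"],np.round(c["view"],3).tolist())
W=cloud(d,c);m=(abs(W[...,2]-.12)<.008)&(np.hypot(W[...,0]-.4555,W[...,1]-.27)<.05)&(d>0)
print(m.sum());print(fitc(W[m])) if m.sum()>9 else 0
c=cams.get_calibration("top");T=cloud(np.load("pics/top0.npy"),c)
for u,v in((318,110),(360,130),(400,110),(318,165),(360,165),(216,110),(277,143),(316,172),(68,275),(70,240)):print((u,v),T[v,u].round(3))
E
```

```text
time_s: 1.1
ee_pos: [0.4554, 0.2704, 0.2242]
eef_rot: [-1.571, 0.001, 0.005]
force: [-0.6, -0.3, -0.3]
grip_width: 0.0939
{'time_s': 1.1, 'ee_pos': [0.4554, 0.2704, 0.2242], 'eef_rot': [-1.571, 0.0007, 0.0045], 'force': [-0.6119, -0.3029, -0.2988], 'grip_width': 0.0939}
{'time_s': 1.15, 'ee_pos': [0.4552, 0.2708, 0.2243], 'eef_rot': [-1.5708, 0.0004, 0.0056], 'force': [-0.5046, 0.5725, 0.1026], 'grip_width': 0.0944}
320.8310299745301 280.7410520853069 206.69055411988163 [[1.0, 0.005, -0.0, -0.456], [0.005, -0.964, 0.266, 0.231], [0.001, -0.266, -0.964, 0.463], [0.0, 0.0, 0.0, 1.0]]
909
[4.548e-01 2.734e-01 2.340e-02 1.100e-03 8.710e+02]
(318, 110) [ 0.799 -0.131  0.125]
(360, 130) [ 0.757 -0.222  0.123]
(400, 110) [ 0.805 -0.31   0.123]
(318, 165) [ 0.708 -0.146  0.011]
(360, 165) [ 0.708 -0.244  0.021]
(216, 110) [0.811 0.092 0.076]
(277, 143) [ 0.754 -0.048  0.026]
(316, 172) [ 0.683 -0.138  0.041]
(68, 275) [0.44  0.402 0.039]
(70, 240) [0.515 0.4   0.05 ]
```

View pics/w1.png

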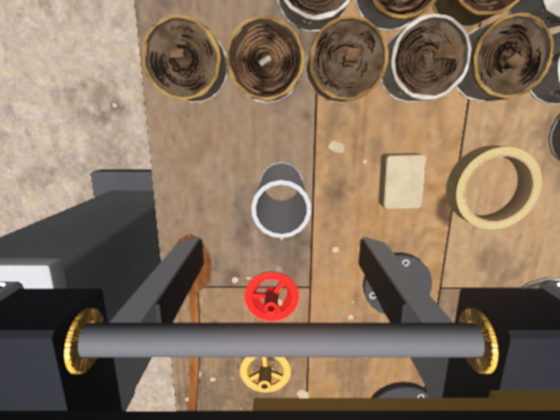

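The wrist view shows the slim tube's rim at (281,209), with nothing in the path of the fingers. I'll go down and grip.

```bash
python3 -m handwheel '[{"fingers":1,"x":0,"y":0.045,"z":0.001,"spin":0},{"fingers":1,"x":0,"y":0.09,"z":0.001,"spin":0},{"fingers":1,"x":0,"y":0.129,"z":0.001,"spin":0},{"fingers":1,"x":0,"y":0.129,"z":0.001,"spin":0},{"fingers":-1,"x":0,"y":0.129,"z":0.001,"spin":0},{"fingers":-1,"x":0,"y":0.129,"z":0.001,"spin":0},{"fingers":-1,"x":0,"y":0.129,"z":0.001,"spin":0},{"fingers":-1,"x":0,"y":0.129,"z":0.001,"spin":0},{"fingers":-1,"x":0,"y":0.129,"z":0.001,"spin":0},{"fingers":-1,"x":0,"y":0.129,"z":0.001,"spin":0}]' 25
```

```text
time_s: 2.15
ee_pos: [0.456, 0.2711, 0.0958]
eef_rot: [-1.571, -0.0, 0.001]
force: [0.6, 0.4, 0.3]
grip_width: 0.0494
```

```bash
python3 -m handwheel '[{"fingers":-1,"x":0,"y":-0.045,"z":0,"spin":0},{"fingers":-1,"x":0,"y":-0.09,"z":0,"spin":0},{"fingers":-1,"x":0,"y":-0.13,"z":0,"spin":0},{"fingers":-1,"x":0,"y":-0.165,"z":0,"spin":0},{"fingers":-1,"x":0.03,"y":-0.165,"z":-0.027,"spin":0},{"fingers":-1,"x":0.06,"y":-0.165,"z":-0.054,"spin":0},{"fingers":-1,"x":0.09,"y":-0.165,"z":-0.081,"spin":0},{"fingers":-1,"x":0.12,"y":-0.165,"z":-0.108,"spin":0},{"fingers":-1,"x":0.1505,"y":-0.165,"z":-0.135,"spin":0},{"fingers":-1,"x":0.1505,"y":-0.165,"z":-0.135,"spin":0}]' 25
python3 - <<'E'
from h import *
o=here();print(o);g=np.array(o["ee_pos"])
for n in("top","scene","wrist"):
    p,d=cams.camera(n);c=cams.get_calibration(n);cv2.imwrite(f"pics/{n}2.png",p[:,:,::-1]);np.save(f"pics/{n}2.npy",d)
    W=cloud(d,c);z=g[2]+.025
    m=(abs(W[...,2]-z)<.008)&(np.hypot(W[...,0]-g[0],W[...,1]-g[1])<.029)&(d>0)
    print(n,m.sum(),fitc(W[m]) if m.sum()>20 else '')
E
python3 -c "
import cv2,numpy as np
a=[cv2.imread('pics/%s2.png'%n) for n in('top','wrist')]
cv2.imwrite('pics/c2.png',np.hstack([cv2.resize(a[0][140:280,110:310],None,fx=2,fy=2),cv2.resize(a[1],(400,280))]))"
```

```text
time_s: 3.15
ee_pos: [0.6086, 0.1328, 0.2592]
eef_rot: [-1.572, 0.001, -0.003]
force: [-0.3, 0.4, -2.4]
grip_width: 0.0489
{'time_s': 3.15, 'ee_pos': [0.6086, 0.1328, 0.2592], 'eef_rot': [-1.5717, 0.0013, -0.0031], 'force': [-0.3433, 0.4152, -2.3794], 'grip_width': 0.0489}
top 0 
scene 133 [6.082e-01 1.325e-01 2.390e-02 1.600e-03 1.180e+02]
wrist 2764 [6.060e-01 1.387e-01 2.300e-02 9.000e-04 2.353e+03]
```

View pics/c2.png

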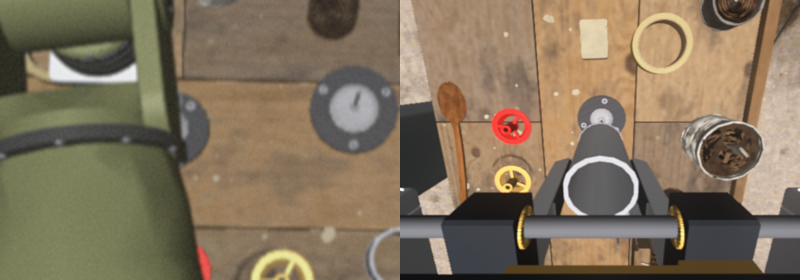

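The wrist view shows the slim base behind the held tube, and the top view is blocked by the arm. I'll measure again now that the arm is at rest.

```bash
cat > rel.py <<'E'
# rim of the held tube and base plate, per camera: python3 rel.py bx by plateR rimZoffset rimR tag
from h import *;import sys
bx,by,R,dz,r=map(float,sys.argv[1:6])
for n in("scene","wrist"):
    o=here();g=np.array(o["ee_pos"]);p,d=cams.camera(n);c=cams.get_calibration(n);cv2.imwrite(f"pics/{n}{sys.argv[6]}.png",p[:,:,::-1])
    W=cloud(d,c);z=g[2]+dz;rr=np.hypot(W[...,0]-g[0],W[...,1]-g[1])
    print(n,o["ee_pos"],o["eef_rot"])
    m=(abs(W[...,2]-z)<.006)&(rr<r+.004)&(d>0);print('  rim',m.sum(),fitc(W[m]) if m.sum()>20 else '')
    rb=np.hypot(W[...,0]-bx,W[...,1]-by);V=p.max(-1)
    m=(abs(W[...,2]-.012)<.006)&(rb<R+.01)&(V<105)&(np.ptp(p.astype(int),axis=-1)<30)&(d>0)
    cs=[cv2.convexHull(q)[:,0] for q in cv2.findContours(m.astype(np.uint8),0,1)[0] if cv2.contourArea(q)>60]
    P=np.array([px2plane(*q,.012,c) for k in cs for q in k]);P=P[np.hypot(P[:,0]-bx,P[:,1]-by)>R-.006] if len(P) else P
    print('  plate',m.sum(),fitc(P) if len(P)>5 else '')
    m=(abs(W[...,2]-.026)<.003)&(rb<.022)&(d>0);print('  spigot',m.sum(),W[m].mean(0).round(4))
    m=(W[...,2]>.04)&(W[...,2]<.15)&(rb<.02)&(d>0)&(V>0);print('  pin/other',m.sum(),W[m].mean(0).round(4) if m.any() else '')
E
python3 rel.py .607 .136 .044 .025 .025 3
```

```text
scene [0.6061, 0.1364, 0.2601] [-1.5708, 0.001, 0.0006]
  rim 111 [6.068e-01 1.346e-01 2.410e-02 1.500e-03 9.200e+01]
  plate 176 [6.033e-01 1.284e-01 4.060e-02 7.000e-04 1.000e+01]
  spigot 45 [0.6073 0.1343 0.0251]
  pin/other 55 [0.608  0.1361 0.0897]
wrist [0.6059, 0.1369, 0.2604] [-1.5707, 0.0004, 0.0014]
  rim 2898 [6.055e-01 1.396e-01 2.330e-02 1.000e-03 2.541e+03]
  plate 1350 [6.073e-01 1.402e-01 4.160e-02 4.000e-04 2.100e+01]
  spigot 272 [0.6071 0.1444 0.026 ]
  pin/other 6 [0.6071 0.1408 0.0465]
```

```bash
python3 -m handwheel '[{"fingers":-1,"x":0.0013,"y":0,"z":0.001,"spin":0},{"fingers":-1,"x":0.0013,"y":0.0,"z":0.001,"spin":0},{"fingers":-1,"x":0.0013,"y":0.03,"z":0.001,"spin":0},{"fingers":-1,"x":0.0013,"y":0.06,"z":0.001,"spin":0},{"fingers":-1,"x":0.0013,"y":0.09,"z":0.001,"spin":0},{"fingers":-1,"x":0.0013,"y":0.115,"z":0.001,"spin":0},{"fingers":-1,"x":0.0013,"y":0.13,"z":0.001,"spin":0},{"fingers":-1,"x":0.0013,"y":0.134,"z":0.001,"spin":0},{"fingers":-1,"x":0.0013,"y":0.134,"z":0.001,"spin":0},{"fingers":-1,"x":0.0013,"y":0.134,"z":0.001,"spin":0}]' 25; python3 rel.py .607 .136 .044 .025 .025 4
```

```text
time_s: 4.4
ee_pos: [0.6084, 0.1374, 0.1279]
eef_rot: [-1.57, -0.002, 0.001]
force: [-0.1, 0.5, -0.7]
grip_width: 0.049
scene [0.6084, 0.1374, 0.1279] [-1.5705, -0.002, 0.0008]
  rim 90 [6.095e-01 1.349e-01 2.360e-02 1.500e-03 7.900e+01]
  plate 106 [6.032e-01 1.284e-01 4.060e-02 5.000e-04 9.000e+00]
  spigot 1 [0.6078 0.1206 0.0236]
  pin/other 25 [0.5985 0.127  0.1045]
wrist [0.6083, 0.1374, 0.1279] [-1.5705, -0.0021, 0.0009]
  rim 2875 [6.078e-01 1.398e-01 2.330e-02 1.000e-03 2.530e+03]
  plate 2893 [6.071e-01 1.402e-01 4.250e-02 3.000e-04 2.800e+01]
  spigot 0 [nan nan nan]
  pin/other 3674 [0.6034 0.1207 0.115 ]rel.py:14: RuntimeWarning: Mean of empty slice.
  m=(abs(W[...,2]-.026)<.003)&(rb<.022)&(d>0);print('  spigot',m.sum(),W[m].mean(0).round(4))
  ret = um.true_divide(
```

```bash
python3 -m handwheel '[{"fingers":-1,"x":-0.0006,"y":0.003,"z":0.0003,"spin":0},{"fingers":-1,"x":-0.0006,"y":0.006,"z":0.0003,"spin":0},{"fingers":-1,"x":-0.0006,"y":0.008,"z":0.0003,"spin":0},{"fingers":-1,"x":-0.0006,"y":0.01,"z":0.0003,"spin":0},{"fingers":-1,"x":-0.0006,"y":0.012,"z":0.0003,"spin":0},{"fingers":-1,"x":-0.0006,"y":0.014,"z":0.0003,"spin":0},{"fingers":-1,"x":-0.0006,"y":0.016,"z":0.0003,"spin":0},{"fingers":-1,"x":-0.0006,"y":0.018,"z":0.0003,"spin":0},{"fingers":-1,"x":-0.0006,"y":0.018,"z":0.0003,"spin":0},{"fingers":-1,"x":-0.0006,"y":0.018,"z":0.0003,"spin":0}]' 25; python3 -c "
from h import *;print(here())"
```

```text
time_s: 5.5
ee_pos: [0.6072, 0.1375, 0.1085]
eef_rot: [-1.571, 0.0, 0.001]
force: [-0.0, 0.4, -1.5]
grip_width: 0.0492
{'time_s': 5.5, 'ee_pos': [0.6072, 0.1375, 0.1085], 'eef_rot': [-1.5708, 0.0, 0.0007], 'force': [-0.0014, 0.3515, -1.4501], 'grip_width': 0.0492}
```

The tube is down with no side force. I'll release it, rise and go to the wide tube at (0.4595, −0.122).

```bash
python3 -m handwheel '[{"fingers":-1,"x":0,"y":0.0005,"z":0,"spin":0},{"fingers":0.3,"x":0,"y":0.0005,"z":0,"spin":0},{"fingers":1,"x":0,"y":0.0005,"z":0,"spin":0},{"fingers":1,"x":0,"y":0.0005,"z":0,"spin":0},{"fingers":1,"x":0,"y":0.0005,"z":0,"spin":0},{"fingers":1,"x":0,"y":0.0005,"z":0,"spin":0},{"fingers":1,"x":0,"y":-0.03,"z":0,"spin":0},{"fingers":1,"x":0,"y":-0.07,"z":0,"spin":0},{"fingers":1,"x":0,"y":-0.11,"z":0,"spin":0},{"fingers":1,"x":0,"y":-0.11,"z":0,"spin":0}]' 25
python3 -m handwheel '[{"fingers":1,"x":-0.1475,"y":-0.005,"z":-0.2595,"spin":0},{"fingers":1,"x":-0.1475,"y":-0.005,"z":-0.2595,"spin":0},{"fingers":1,"x":-0.1475,"y":-0.005,"z":-0.2595,"spin":0},{"fingers":1,"x":-0.1475,"y":-0.005,"z":-0.2595,"spin":0},{"fingers":1,"x":-0.1475,"y":-0.005,"z":-0.2595,"spin":0},{"fingers":1,"x":-0.1475,"y":-0.005,"z":-0.2595,"spin":0},{"fingers":1,"x":-0.1475,"y":-0.005,"z":-0.2595,"spin":0},{"fingers":1,"x":-0.1475,"y":-0.005,"z":-0.2595,"spin":0},{"fingers":1,"x":-0.1475,"y":-0.005,"z":-0.2595,"spin":0},{"fingers":1,"x":-0.1475,"y":-0.005,"z":-0.2595,"spin":0}]'
python3 - <<'E'
from h import *
o=here();print(o)
for n in("top","wrist","scene"):
    p,d=cams.camera(n);c=cams.get_calibration(n);cv2.imwrite(f"pics/{n}5.png",p[:,:,::-1]);W=cloud(d,c)
    for k,x,y,z in(("wide",.4595,-.121,.085),("slim",.607,.1375,.132)):
        m=(abs(W[...,2]-z)<.008)&(np.hypot(W[...,0]-x,W[...,1]-y)<.04)&(d>0)
        print(n,k,m.sum(),fitc(W[m]) if m.sum()>20 else '',np.median(W[m][:,2]) if m.any() else '')
E
```

```text
time_s: 6.5
ee_pos: [0.6088, 0.1379, 0.2246]
eef_rot: [-1.569, -0.009, 0.001]
force: [0.3, -0.6, -0.8]
grip_width: 0.094
time_s: 7.5
ee_pos: [0.4603, -0.1211, 0.2232]
eef_rot: [-1.571, 0.0, 0.002]
force: [0.4, 0.1, 0.7]
grip_width: 0.0943
{'time_s': 7.5, 'ee_pos': [0.4603, -0.1211, 0.2232], 'eef_rot': [-1.5706, 0.0003, 0.0024], 'force': [0.3938, 0.1453, 0.6569], 'grip_width': 0.0943}
top wide 6  0.08337084093292998
top slim 155 [6.064e-01 1.382e-01 2.360e-02 1.200e-03 1.500e+02] 0.13007066488508665
wrist wide 974 [ 4.589e-01 -1.198e-01  3.130e-02  1.100e-03  9.240e+02] 0.08497165630293832
wrist slim 0  
scene wide 239 [ 4.596e-01 -1.235e-01  3.140e-02  1.100e-03  2.230e+02] 0.08241374485869948
scene slim 22 [6.091e-01 1.327e-01 2.120e-02 8.000e-04 2.000e+01] 0.1273300559375954
```

```bash
python3 -m handwheel '[{"fingers":1,"x":-0.001,"y":0.05,"z":-0.001,"spin":0},{"fingers":1,"x":-0.001,"y":0.095,"z":-0.001,"spin":0},{"fingers":1,"x":-0.001,"y":0.135,"z":-0.001,"spin":0},{"fingers":1,"x":-0.001,"y":0.163,"z":-0.001,"spin":0},{"fingers":1,"x":-0.001,"y":0.163,"z":-0.001,"spin":0},{"fingers":-1,"x":-0.001,"y":0.163,"z":-0.001,"spin":0},{"fingers":-1,"x":-0.001,"y":0.163,"z":-0.001,"spin":0},{"fingers":-1,"x":-0.001,"y":0.163,"z":-0.001,"spin":0},{"fingers":-1,"x":-0.001,"y":0.163,"z":-0.001,"spin":0},{"fingers":-1,"x":-0.001,"y":0.163,"z":-0.001,"spin":0}]' 25
```

```text
time_s: 8.65
ee_pos: [0.4595, -0.1233, 0.0615]
eef_rot: [-1.571, -0.002, 0.001]
force: [-1.2, 1.0, 9.1]
grip_width: 0.0659
```

```bash
python3 -m handwheel '[{"fingers":-1,"x":0,"y":-0.03,"z":0,"spin":0},{"fingers":-1,"x":0,"y":-0.065,"z":0,"spin":0},{"fingers":-1,"x":0,"y":-0.1,"z":0,"spin":0},{"fingers":-1,"x":0,"y":-0.13,"z":0,"spin":0},{"fingers":-1,"x":0.04,"y":-0.13,"z":0.012,"spin":0},{"fingers":-1,"x":0.08,"y":-0.13,"z":0.024,"spin":0},{"fingers":-1,"x":0.12,"y":-0.13,"z":0.036,"spin":0},{"fingers":-1,"x":0.155,"y":-0.13,"z":0.045,"spin":0},{"fingers":-1,"x":0.176,"y":-0.13,"z":0.05,"spin":0},{"fingers":-1,"x":0.176,"y":-0.13,"z":0.05,"spin":0}]' 25
python3 -c "
from h import *
for i in range(3):cams.camera('top')
"; python3 rel.py .635 -.0735 .052 .0235 .033 6
```

```text
time_s: 9.65
ee_pos: [0.6361, -0.0721, 0.1895]
eef_rot: [-1.571, 0.001, 0.002]
force: [-0.2, 0.2, -0.7]
grip_width: 0.0657
scene [0.6341, -0.0731, 0.1903] [-1.5707, 0.0008, 0.0006]
  rim 169 [ 6.342e-01 -7.330e-02  3.180e-02  1.400e-03  1.470e+02]
  plate 240 [ 6.318e-01 -8.010e-02  5.040e-02  6.000e-04  1.200e+01]
  spigot 152 [ 0.6345 -0.076   0.0252]
  pin/other 37 [ 0.6352 -0.0757  0.0707]
wrist [0.6341, -0.0733, 0.1906] [-1.5709, 0.0002, 0.0004]
  rim 3424 [ 6.338e-01 -6.930e-02  3.120e-02  1.100e-03  3.094e+03]
  plate 671 [ 6.41e-01 -6.28e-02  4.02e-02  8.00e-04  8.00e+00]
  spigot 106 [ 0.636  -0.0549  0.0263]
  pin/other 0
```

```bash
python3 -m handwheel '[{"fingers":-1,"x":0.001,"y":0,"z":-0.0008,"spin":0},{"fingers":-1,"x":0.001,"y":0.02,"z":-0.0008,"spin":0},{"fingers":-1,"x":0.001,"y":0.045,"z":-0.0008,"spin":0},{"fingers":-1,"x":0.001,"y":0.07,"z":-0.0008,"spin":0},{"fingers":-1,"x":0.001,"y":0.085,"z":-0.0008,"spin":0},{"fingers":-1,"x":0.001,"y":0.094,"z":-0.0008,"spin":0},{"fingers":-1,"x":0.001,"y":0.098,"z":-0.0008,"spin":0},{"fingers":-1,"x":0.001,"y":0.098,"z":-0.0008,"spin":0},{"fingers":-1,"x":0.001,"y":0.098,"z":-0.0008,"spin":0},{"fingers":-1,"x":0.001,"y":0.098,"z":-0.0008,"spin":0}]' 25; python3 rel.py .636 -.071 .052 .0235 .033 7 2>/dev/null
```

```text
time_s: 10.9
ee_pos: [0.6362, -0.0738, 0.0934]
eef_rot: [-1.571, -0.001, 0.001]
force: [0.3, 0.2, -2.0]
grip_width: 0.0662
scene [0.6362, -0.0738, 0.0934] [-1.5711, -0.0014, 0.0008]
  rim 132 [ 6.371e-01 -7.420e-02  3.150e-02  1.700e-03  1.310e+02]
  plate 93 
  spigot 0 [nan nan nan]
  pin/other 6 [ 0.6355 -0.0748  0.0983]
wrist [0.6362, -0.0738, 0.0932] [-1.571, -0.0012, 0.0008]
  rim 3373 [ 6.356e-01 -6.980e-02  3.120e-02  1.100e-03  3.046e+03]
  plate 2275 [ 6.359e-01 -6.980e-02  4.930e-02  4.000e-04  2.700e+01]
  spigot 946 [ 0.6357 -0.0807  0.0262]
  pin/other 301 [ 0.6349 -0.071   0.0799]
```

View pics/wrist7.png

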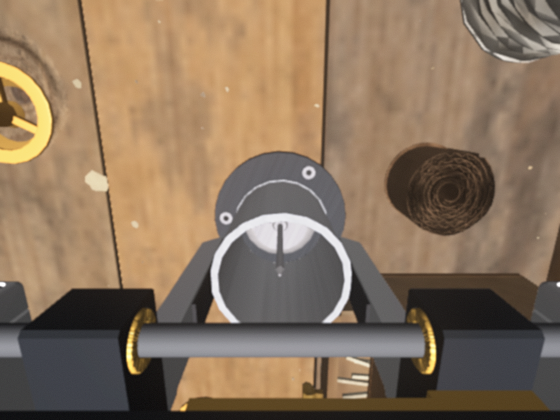

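The pin stands at (280,270), in the middle of the tube, and the rim and plate centres agree within 0.5 mm. I'll lower it.

```bash
python3 -m handwheel '[{"fingers":-1,"x":0,"y":0.003,"z":-0.0003,"spin":0},{"fingers":-1,"x":0,"y":0.005,"z":-0.0003,"spin":0},{"fingers":-1,"x":0,"y":0.007,"z":-0.0003,"spin":0},{"fingers":-1,"x":0,"y":0.009,"z":-0.0003,"spin":0},{"fingers":-1,"x":0,"y":0.011,"z":-0.0003,"spin":0},{"fingers":-1,"x":0,"y":0.013,"z":-0.0003,"spin":0},{"fingers":-1,"x":0,"y":0.015,"z":-0.0003,"spin":0},{"fingers":-1,"x":0,"y":0.017,"z":-0.0003,"spin":0},{"fingers":-1,"x":0,"y":0.018,"z":-0.0003,"spin":0},{"fingers":-1,"x":0,"y":0.018,"z":-0.0003,"spin":0}]' 25
```

```text
time_s: 12.0
ee_pos: [0.6358, -0.0741, 0.0743]
eef_rot: [-1.571, 0.0, 0.001]
force: [1.3, 0.1, -2.6]
grip_width: 0.0661
```

```bash
python3 -m handwheel '[{"fingers":-1,"x":0,"y":0.0015,"z":0,"spin":0},{"fingers":-1,"x":0,"y":0.0015,"z":0,"spin":0},{"fingers":1,"x":0,"y":0.0015,"z":0,"spin":0},{"fingers":1,"x":0,"y":0.0015,"z":0,"spin":0},{"fingers":1,"x":0,"y":0.0015,"z":0,"spin":0},{"fingers":1,"x":0,"y":0.0015,"z":0,"spin":0},{"fingers":1,"x":0,"y":-0.04,"z":0,"spin":0},{"fingers":1,"x":0,"y":-0.08,"z":0,"spin":0},{"fingers":1,"x":0,"y":-0.12,"z":0,"spin":0},{"fingers":1,"x":0,"y":-0.12,"z":0,"spin":0}]' 25
python3 -m handwheel '[{"fingers":0,"x":-0.202,"y":0,"z":0.0775,"spin":0},{"fingers":0,"x":-0.202,"y":0,"z":0.0775,"spin":0},{"fingers":0,"x":-0.202,"y":0,"z":0.0775,"spin":0},{"fingers":0,"x":-0.202,"y":0,"z":0.0775,"spin":0},{"fingers":0,"x":-0.202,"y":0,"z":0.0775,"spin":0},{"fingers":0,"x":-0.202,"y":0.04,"z":0.0775,"spin":0},{"fingers":0,"x":-0.202,"y":0.08,"z":0.0775,"spin":0},{"fingers":0,"x":-0.202,"y":0.08,"z":0.0775,"spin":0},{"fingers":0,"x":-0.202,"y":0.08,"z":0.0775,"spin":0},{"fingers":0,"x":-0.202,"y":0.08,"z":0.0775,"spin":0}]'
cat > cap.py <<'E'
# python3 cap.py x y tag : cap and rims seen by wrist, top, scene
from h import *;import sys
x,y=map(float,sys.argv[1:3]);o=here();print(o)
for n in("wrist","top","scene"):
    p,d=cams.camera(n);c=cams.get_calibration(n);cv2.imwrite(f"pics/{n}{sys.argv[3]}.png",p[:,:,::-1]);W=cloud(d,c)
    rr=np.hypot(W[...,0]-x,W[...,1]-y)
    for k,lo,hi,r in(("knob",.034,.042,.02),("flange",.008,.018,.045)):
        m=(W[...,2]>lo)&(W[...,2]<hi)&(rr<r)&(d>0);Q=W[m]
        print(n,k,m.sum(),(cv2.minEnclosingCircle((Q[:,:2]*1e3).astype(np.float32)),Q.mean(0).round(4)) if m.sum()>5 else '')
    for k,X,Y,z in(("wide",.6355,-.073,.097),("slim",.607,.1375,.132)):
        m=(abs(W[...,2]-z)<.008)&(np.hypot(W[...,0]-X,W[...,1]-Y)<.04)&(d>0)
        print(n,k,m.sum(),fitc(W[m]) if m.sum()>20 else '',np.median(W[m][:,2]).round(4) if m.any() else '')
E
python3 cap.py .434 .0035 8
```

```text
time_s: 13.0
ee_pos: [0.6376, -0.0743, 0.2007]
eef_rot: [-1.572, -0.009, 0.001]
force: [-0.3, -0.9, -0.1]
grip_width: 0.094
time_s: 14.0
ee_pos: [0.4347, 0.0032, 0.1161]
eef_rot: [-1.571, -0.002, 0.001]
force: [0.1, -0.0, 1.2]
grip_width: 0.0469
{'time_s': 14.0, 'ee_pos': [0.4347, 0.0032, 0.1161], 'eef_rot': [-1.571, -0.0023, 0.0007], 'force': [0.1122, -0.0207, 1.1564], 'grip_width': 0.0469}
wrist knob 329 (((433.8603515625, 6.708723545074463), 8.93964958190918), array([0.4339, 0.0073, 0.0386]))
wrist flange 3156 (((433.8128662109375, 6.564327716827393), 35.85954666137695), array([0.4339, 0.0076, 0.0129]))
wrist wide 0  
wrist slim 0  
top knob 0 
top flange 0 
top wide 179 [ 6.352e-01 -7.100e-02  3.150e-02  1.100e-03  1.700e+02] 0.095
top slim 156 [6.063e-01 1.382e-01 2.350e-02 1.100e-03 1.470e+02] 0.13
scene knob 36 (((434.891357421875, 4.578461647033691), 10.046326637268066), array([0.4343, 0.0031, 0.0368]))
scene flange 324 (((435.1278381347656, 3.8586480617523193), 37.442474365234375), array([ 0.4335, -0.0009,  0.0115]))
scene wide 203 [ 6.357e-01 -7.440e-02  3.150e-02  1.200e-03  1.760e+02] 0.0949
scene slim 81 [6.070e-01 1.355e-01 2.370e-02 1.200e-03 6.700e+01] 0.1286
```

View pics/wrist8.png

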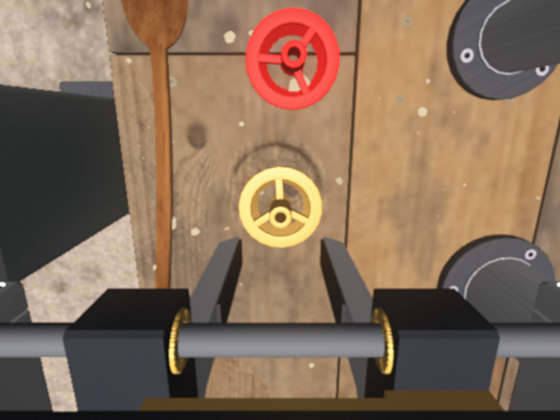

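Both tubes are seated: rims read 95 and 130 mm, with a consistent −2 mm bias. The brass wide cap is at (280,207), and the red one stays alone at (292,58). I'll grip the knob.

```bash
python3 -m handwheel '[{"fingers":0,"x":-0.0005,"y":0.03,"z":0.001,"spin":0},{"fingers":0,"x":-0.0005,"y":0.06,"z":0.001,"spin":0},{"fingers":0,"x":-0.0005,"y":0.0805,"z":0.001,"spin":0},{"fingers":0,"x":-0.0005,"y":0.0805,"z":0.001,"spin":0},{"fingers":0,"x":-0.0005,"y":0.0805,"z":0.001,"spin":0},{"fingers":-1,"x":-0.0005,"y":0.0805,"z":0.001,"spin":0},{"fingers":-1,"x":-0.0005,"y":0.0805,"z":0.001,"spin":0},{"fingers":-1,"x":-0.0005,"y":0.0805,"z":0.001,"spin":0},{"fingers":-1,"x":-0.0005,"y":0.0805,"z":0.001,"spin":0},{"fingers":-1,"x":-0.0005,"y":0.0805,"z":0.001,"spin":0}]' 25
```

```text
time_s: 15.15
ee_pos: [0.4334, 0.0043, 0.0342]
eef_rot: [-1.571, -0.0, 0.001]
force: [-0.7, 0.4, 3.3]
grip_width: 0.0173
```

```bash
python3 -m handwheel '[{"fingers":-1,"x":0,"y":-0.045,"z":0,"spin":0},{"fingers":-1,"x":0,"y":-0.09,"z":0,"spin":0},{"fingers":-1,"x":0,"y":-0.13,"z":0,"spin":0},{"fingers":-1,"x":0.04,"y":-0.13,"z":-0.015,"spin":0},{"fingers":-1,"x":0.08,"y":-0.13,"z":-0.03,"spin":0},{"fingers":-1,"x":0.12,"y":-0.13,"z":-0.045,"spin":0},{"fingers":-1,"x":0.16,"y":-0.13,"z":-0.06,"spin":0},{"fingers":-1,"x":0.185,"y":-0.13,"z":-0.07,"spin":0},{"fingers":-1,"x":0.202,"y":-0.13,"z":-0.078,"spin":0},{"fingers":-1,"x":0.202,"y":-0.13,"z":-0.078,"spin":0}]' 25
cat > caprel.py <<'E'
# python3 caprel.py X Y rimz fr tag: held cap's flange/knob against rim
from h import *;import sys
X,Y,z,fr=map(float,sys.argv[1:5]);[cams.camera("top") for i in range(3)]
for n in("scene","wrist"):
    o=here();g=np.array(o["ee_pos"]);p,d=cams.camera(n);c=cams.get_calibration(n);cv2.imwrite(f"pics/{n}{sys.argv[5]}.png",p[:,:,::-1]);W=cloud(d,c)
    print(n,o["ee_pos"],o["force"],o["grip_width"]);rr=np.hypot(W[...,0]-g[0],W[...,1]-g[1])
    f=g[2]-.0342+.013;br=(p[...,0].astype(int)-p[...,2]>40)&(d>0)
    m=(abs(W[...,2]-f)<.005)&(rr<fr+.005)&br;Q=(W[m][:,:2]*1e3).astype(np.float32)
    print('  flange',m.sum(),cv2.minEnclosingCircle(Q) if m.any() else '',W[m].mean(0).round(4) if m.any() else '')
    m=(abs(W[...,2]-z)<.006)&(np.hypot(W[...,0]-X,W[...,1]-Y)<.04)&(d>0)&~br
    print('  rim',m.sum(),fitc(W[m]) if m.sum()>20 else '')
E
python3 caprel.py .6355 -.072 .097 .036 9
```

```text
time_s: 16.15
ee_pos: [0.6362, -0.0744, 0.1628]
eef_rot: [-1.571, 0.001, -0.0]
force: [-0.0, 1.1, -1.0]
grip_width: 0.0173
scene [0.6347, -0.0732, 0.1636] [0.0481, -0.3841, -1.2105] 0.0172
  flange 258 ((635.178955078125, -73.765869140625), 36.054996490478516) [ 0.6287 -0.0825  0.1406]
  rim 126 [ 6.355e-01 -7.410e-02  3.130e-02  1.200e-03  1.110e+02]
wrist [0.6347, -0.0732, 0.1639] [0.192, 0.7932, -1.3272] 0.0174
  flange 4395 ((634.2009887695312, -70.78084564208984), 35.84123992919922) [ 0.6343 -0.0622  0.1428]
  rim 454 [ 6.355e-01 -7.000e-02  3.100e-02  1.100e-03  4.460e+02]
```

View pics/wrist9.png

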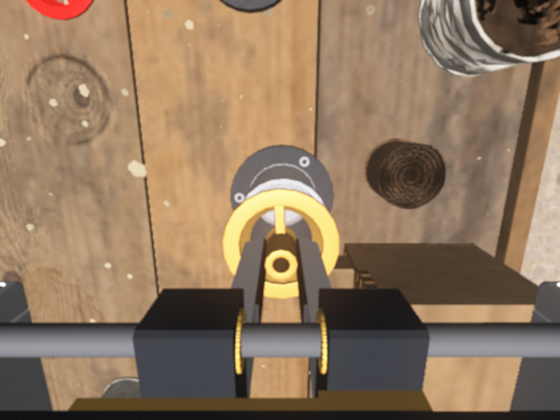

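The wide cap hangs level at (281,243) above the wide tube, about 1 mm off centre. I'll correct and lower it.

```bash
python3 -m handwheel '[{"fingers":-1,"x":0.001,"y":0.005,"z":0.0003,"spin":0},{"fingers":-1,"x":0.001,"y":0.01,"z":0.0003,"spin":0},{"fingers":-1,"x":0.001,"y":0.015,"z":0.0003,"spin":0},{"fingers":-1,"x":0.001,"y":0.02,"z":0.0003,"spin":0},{"fingers":-1,"x":0.001,"y":0.025,"z":0.0003,"spin":0},{"fingers":-1,"x":0.001,"y":0.03,"z":0.0003,"spin":0},{"fingers":-1,"x":0.001,"y":0.034,"z":0.0003,"spin":0},{"fingers":-1,"x":0.001,"y":0.037,"z":0.0003,"spin":0},{"fingers":-1,"x":0.001,"y":0.039,"z":0.0003,"spin":0},{"fingers":-1,"x":0.001,"y":0.039,"z":0.0003,"spin":0}]' 25; python3 caprel.py .6355 -.072 .097 .036 10
```

```text
time_s: 17.4
ee_pos: [0.6363, -0.0733, 0.1247]
eef_rot: [-1.571, 0.0, 0.001]
force: [-0.3, 0.7, -1.1]
grip_width: 0.0171
scene [0.6364, -0.0733, 0.1252] [-0.246, -0.3259, -0.9459] 0.0172
  flange 253 ((636.9788208007812, -73.98953247070312), 36.9759521484375) [ 0.6312 -0.0831  0.1022]
  rim 50 [ 6.328e-01 -7.770e-02  2.860e-02  1.600e-03  4.300e+01]
wrist [0.6364, -0.0733, 0.1252] [-0.1242, 0.0992, -1.0565] 0.0174
  flange 4390 ((635.787353515625, -70.93849182128906), 35.943603515625) [ 0.636  -0.0622  0.1038]
  rim 8
```

```bash
python3 -m handwheel '[{"fingers":-1,"x":-0.0003,"y":0.001,"z":0.0005,"spin":0},{"fingers":-1,"x":-0.0003,"y":0.002,"z":0.0005,"spin":0},{"fingers":-1,"x":-0.0003,"y":0.0025,"z":0.0005,"spin":0},{"fingers":-1,"x":-0.0003,"y":0.0025,"z":0.0005,"spin":0},{"fingers":0,"x":-0.0003,"y":0.0025,"z":0.0005,"spin":0},{"fingers":0,"x":-0.0003,"y":0.0025,"z":0.0005,"spin":0},{"fingers":0,"x":-0.0003,"y":0.0025,"z":0.0005,"spin":0},{"fingers":0,"x":-0.0003,"y":0.0025,"z":0.0005,"spin":0},{"fingers":0,"x":-0.0003,"y":-0.035,"z":0.0005,"spin":0},{"fingers":0,"x":-0.0003,"y":-0.075,"z":0.0005,"spin":0}]' 25
python3 - <<'E'
from h import *
[cams.camera("top") for i in range(2)];print(here())
p,d=cams.camera("wrist");c=cams.get_calibration("wrist");cv2.imwrite("pics/w11.png",p[:,:,::-1]);W=cloud(d,c)
br=(p[...,0].astype(int)-p[...,2]>40)&(d>0)&(np.hypot(W[...,0]-.6355,W[...,1]+.07)<.045)&(W[...,2]>.085)
print(np.histogram(W[br][:,2],np.arange(.085,.14,.003)))
for s in(-1,1):
  for ax in(0,1):
    m=br&(W[...,2]<.108)&(s*(W[...,ax]-(.6355,-.071)[ax])>.026);print('flange side',ax,s,m.sum(),np.median(W[m][:,2]).round(4))
E
```

```text
time_s: 18.65
ee_pos: [0.6355, -0.0727, 0.1999]
eef_rot: [-1.57, 0.003, 0.001]
force: [0.4, -0.7, 1.0]
grip_width: 0.0467
{'time_s': 18.75, 'ee_pos': [0.6378, -0.073, 0.206], 'eef_rot': [-1.5722, -0.0087, 0.0008], 'force': [0.8007, -0.1303, -0.2568], 'grip_width': 0.0473}
(array([ 242,  386,  308,  288, 2723,   37,   28,   28,   33,   30,   32,
         35,  164,  136,    0,    0,    0,    0]), array([0.085, 0.088, 0.091, 0.094, 0.097, 0.1  , 0.103, 0.106, 0.109,
       0.112, 0.115, 0.118, 0.121, 0.124, 0.127, 0.13 , 0.133, 0.136,
       0.139]))
flange side 0 -1 510 0.0982
flange side 1 -1 319 0.0982
flange side 0 1 337 0.098
flange side 1 1 533 0.098
```

The wide cap lies level on the rim: the flange reads 98 mm on all four sides, taken while the arm was still settling. On to the slim cap.

```bash
python3 -m handwheel '[{"fingers":0,"x":-0.072,"y":0,"z":-0.204,"spin":0},{"fingers":0,"x":-0.072,"y":0,"z":-0.204,"spin":0},{"fingers":0,"x":-0.072,"y":0,"z":-0.204,"spin":0},{"fingers":0,"x":-0.072,"y":0,"z":-0.204,"spin":0},{"fingers":0,"x":-0.072,"y":0,"z":-0.204,"spin":0},{"fingers":0,"x":-0.072,"y":0,"z":-0.204,"spin":0},{"fingers":0,"x":-0.072,"y":0.04,"z":-0.204,"spin":0},{"fingers":0,"x":-0.072,"y":0.08,"z":-0.204,"spin":0},{"fingers":0,"x":-0.072,"y":0.08,"z":-0.204,"spin":0},{"fingers":0,"x":-0.072,"y":0.08,"z":-0.204,"spin":0}]' 25
python3 -c "
from h import *
[cams.camera('top') for i in range(2)]"
python3 cap.py .5635 -.276 12
```

```text
time_s: 19.8
ee_pos: [0.5648, -0.2757, 0.1205]
eef_rot: [-1.57, 0.001, 0.002]
force: [0.5, -0.7, 1.1]
grip_width: 0.0469
{'time_s': 19.9, 'ee_pos': [0.5653, -0.2766, 0.1223], 'eef_rot': [-1.5722, -0.0026, 0.0016], 'force': [0.7271, -0.5609, -0.0154], 'grip_width': 0.0469}
wrist knob 316 (((563.438720703125, -276.1575927734375), 8.926819801330566), array([ 0.5634, -0.2757,  0.0387]))
wrist flange 2081 (((563.310546875, -276.35748291015625), 27.908676147460938), array([ 0.5633, -0.2753,  0.0131]))
wrist wide 0  
wrist slim 0  
top knob 7 (((567.1386108398438, -270.3558044433594), 4.00994873046875), array([ 0.5677, -0.27  ,  0.0379]))
top flange 147 (((565.61279296875, -272.0398254394531), 26.514524459838867), array([ 0.5689, -0.2627,  0.0116]))
top wide 609 [ 6.351e-01 -7.030e-02  2.950e-02  3.900e-03  5.270e+02] 0.0992
top slim 156 [6.064e-01 1.383e-01 2.350e-02 1.200e-03 1.480e+02] 0.1303
scene knob 48 (((563.9478149414062, -278.724853515625), 9.586566925048828), array([ 0.5637, -0.2784,  0.0367]))
scene flange 328 (((564.5486450195312, -278.20806884765625), 28.316997528076172), array([ 0.5615, -0.2816,  0.0117]))
scene wide 423 [ 6.346e-01 -7.510e-02  2.990e-02  3.100e-03  3.270e+02] 0.099
scene slim 46 [6.052e-01 1.342e-01 2.210e-02 1.400e-03 4.500e+01] 0.1282
```

View pics/wrist12.png

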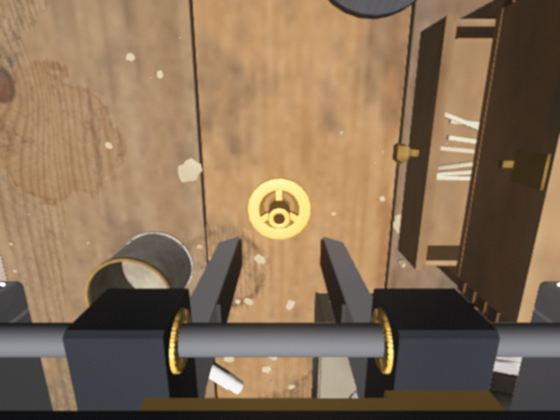

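The slim brass cap is at (279,209), with a 56 mm flange. The tin and the drawer are clear of the fingers. I'll grip it.

```bash
python3 -m handwheel '[{"fingers":0,"x":-0.001,"y":0.03,"z":-0.0012,"spin":0},{"fingers":0,"x":-0.001,"y":0.06,"z":-0.0012,"spin":0},{"fingers":0,"x":-0.001,"y":0.0855,"z":-0.0012,"spin":0},{"fingers":0,"x":-0.001,"y":0.0855,"z":-0.0012,"spin":0},{"fingers":0,"x":-0.001,"y":0.0855,"z":-0.0012,"spin":0},{"fingers":-1,"x":-0.001,"y":0.0855,"z":-0.0012,"spin":0},{"fingers":-1,"x":-0.001,"y":0.0855,"z":-0.0012,"spin":0},{"fingers":-1,"x":-0.001,"y":0.0855,"z":-0.0012,"spin":0},{"fingers":-1,"x":-0.001,"y":0.0855,"z":-0.0012,"spin":0},{"fingers":-1,"x":-0.001,"y":0.0855,"z":-0.0012,"spin":0}]' 25
```

```text
time_s: 21.05
ee_pos: [0.5632, -0.2781, 0.0347]
eef_rot: [-1.571, -0.0, 0.001]
force: [-0.5, -0.5, 0.9]
grip_width: 0.0178
```

```bash
python3 -m handwheel '[{"fingers":-1,"x":0,"y":-0.045,"z":0,"spin":0},{"fingers":-1,"x":0,"y":-0.09,"z":0,"spin":0},{"fingers":-1,"x":0,"y":-0.13,"z":0,"spin":0},{"fingers":-1,"x":0,"y":-0.168,"z":0,"spin":0},{"fingers":-1,"x":0,"y":-0.168,"z":0.03,"spin":0},{"fingers":-1,"x":0.01,"y":-0.168,"z":0.07,"spin":0},{"fingers":-1,"x":0.02,"y":-0.168,"z":0.11,"spin":0},{"fingers":-1,"x":0.03,"y":-0.168,"z":0.15,"spin":0},{"fingers":-1,"x":0.04,"y":-0.168,"z":0.19,"spin":0},{"fingers":-1,"x":0.044,"y":-0.168,"z":0.22,"spin":0}]' 25
python3 -m handwheel '[{"fingers":-1,"x":0,"y":0,"z":0.04,"spin":0},{"fingers":-1,"x":0,"y":0,"z":0.08,"spin":0},{"fingers":-1,"x":0,"y":0,"z":0.12,"spin":0},{"fingers":-1,"x":0,"y":0,"z":0.155,"spin":0},{"fingers":-1,"x":0,"y":0,"z":0.18,"spin":0},{"fingers":-1,"x":0,"y":0,"z":0.195,"spin":0},{"fingers":-1,"x":0,"y":0,"z":0.195,"spin":0},{"fingers":-1,"x":0,"y":0,"z":0.195,"spin":0},{"fingers":-1,"x":0,"y":0,"z":0.195,"spin":0},{"fingers":-1,"x":0,"y":0,"z":0.195,"spin":0}]' 25
python3 caprel.py .607 .139 .132 .028 13
```

```text
time_s: 22.05
ee_pos: [0.6073, -0.0556, 0.2023]
eef_rot: [-1.571, 0.0, 0.002]
force: [0.3, 0.2, -0.3]
grip_width: 0.0176
time_s: 23.05
ee_pos: [0.607, 0.1359, 0.2025]
eef_rot: [-1.571, -0.0, -0.001]
force: [0.3, 0.4, -1.5]
grip_width: 0.0174
scene [0.607, 0.1365, 0.2025] [-0.8651, -0.4433, -0.9242] 0.0176
  flange 136 ((606.134765625, 135.13111877441406), 28.646085739135742) [0.6028 0.1263 0.1793]
  rim 98 [6.069e-01 1.353e-01 2.370e-02 1.200e-03 8.200e+01]
wrist [0.6069, 0.1366, 0.2025] [-0.2226, -0.577, -1.4632] 0.0175
  flange 2505 ((606.4046630859375, 138.6564483642578), 27.896060943603516) [0.6065 0.1486 0.1809]
  rim 414 [6.064e-01 1.398e-01 2.330e-02 1.000e-03 4.050e+02]
```

View pics/wrist13.png

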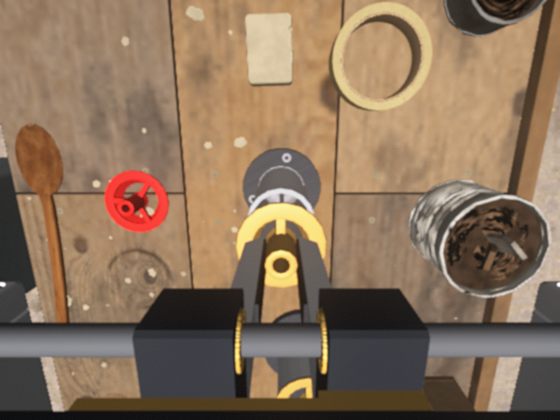

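The slim cap is centred over its tube to within 1 mm. I'll lower it.

```bash
python3 -m handwheel '[{"fingers":-1,"x":0,"y":0.005,"z":0.0009,"spin":0},{"fingers":-1,"x":0,"y":0.01,"z":0.0009,"spin":0},{"fingers":-1,"x":0,"y":0.015,"z":0.0009,"spin":0},{"fingers":-1,"x":0,"y":0.02,"z":0.0009,"spin":0},{"fingers":-1,"x":0,"y":0.025,"z":0.0009,"spin":0},{"fingers":-1,"x":0,"y":0.03,"z":0.0009,"spin":0},{"fingers":-1,"x":0,"y":0.035,"z":0.0009,"spin":0},{"fingers":-1,"x":0,"y":0.04,"z":0.0009,"spin":0},{"fingers":-1,"x":0,"y":0.0425,"z":0.0009,"spin":0},{"fingers":-1,"x":0,"y":0.0425,"z":0.0009,"spin":0}]' 25
```

```text
time_s: 24.3
ee_pos: [0.6068, 0.1379, 0.1595]
eef_rot: [-1.571, 0.001, 0.001]
force: [-0.9, -0.2, -0.5]
grip_width: 0.0173
```

```bash
python3 -m handwheel '[{"fingers":-1,"x":0,"y":0.001,"z":0,"spin":0},{"fingers":-1,"x":0,"y":0.001,"z":0,"spin":0},{"fingers":0,"x":0,"y":0.001,"z":0,"spin":0},{"fingers":0,"x":0,"y":0.001,"z":0,"spin":0},{"fingers":0,"x":0,"y":0.001,"z":0,"spin":0},{"fingers":0,"x":0,"y":0.001,"z":0,"spin":0},{"fingers":0,"x":0,"y":-0.03,"z":0,"spin":0},{"fingers":0,"x":0,"y":-0.06,"z":0,"spin":0},{"fingers":0,"x":0,"y":-0.09,"z":0,"spin":0},{"fingers":0,"x":0,"y":-0.09,"z":0,"spin":0}]' 25
python3 -m handwheel '[{"fingers":0,"x":-0.05,"y":0,"z":0,"spin":0},{"fingers":0,"x":-0.1,"y":0,"z":0.03,"spin":0},{"fingers":0,"x":-0.15,"y":0,"z":0.06,"spin":0},{"fingers":0,"x":-0.19,"y":0,"z":0.1,"spin":0},{"fingers":0,"x":-0.22,"y":0,"z":0.14,"spin":0},{"fingers":0,"x":-0.22,"y":0,"z":0.18,"spin":0},{"fingers":0,"x":-0.22,"y":0,"z":0.22,"spin":0},{"fingers":0,"x":-0.22,"y":0,"z":0.25,"spin":0},{"fingers":0,"x":-0.22,"y":0,"z":0.25,"spin":0},{"fingers":0,"x":-0.22,"y":0,"z":0.25,"spin":0}]' 25
python3 - <<'E'
from h import *
ims=[]
for n in("top","scene"):
    p,d=cams.camera(n);c=cams.get_calibration(n);ims.append(p[:,:,::-1]);W=cloud(d,c)
    br=(p[...,0].astype(int)-p[...,2]>40)&(d>0)
    for k,X,Y,z in(("wide",.6355,-.072,.101),("slim",.607,.137,.136)):
        rr=np.hypot(W[...,0]-X,W[...,1]-Y)
        m=br&(abs(W[...,2]-z)<.008)&(rr<.045);Q=W[m]
        K=W[(W[...,2]>z+.018)&(W[...,2]<z+.035)&(rr<.02)&(d>0)]
        A=np.c_[Q[:,:2]-Q[:,:2].mean(0),np.ones(len(Q))];s=np.linalg.lstsq(A,Q[:,2],rcond=None)[0]
        print(n,k,m.sum(),'flange',cv2.minEnclosingCircle((Q[:,:2]*1e3).astype(np.float32)),'z',np.median(Q[:,2]).round(4),'tilt',s[:2].round(3),'knob',np.round(K.mean(0),4) if len(K) else '',K[:,2].max() if len(K) else '')
    m=(abs(W[...,2]-.062)<.008)&(np.hypot(W[...,0]-.4478,W[...,1]+.335)<.05)&(d>0);print(n,'tin',fitc(W[m]))
cv2.imwrite("pics/fin.png",np.hstack([cv2.resize(ims[0][130:310,100:420],None,fx=1.5,fy=1.5),cv2.resize(ims[1][130:310,130:345],None,fx=1.5,fy=1.5)])[:, :800])
E
```

```text
time_s: 25.3
ee_pos: [0.608, 0.1381, 0.2545]
eef_rot: [-1.57, -0.007, 0.001]
force: [0.7, 0.5, 0.6]
grip_width: 0.0469
time_s: 26.3
ee_pos: [0.3864, 0.3877, 0.249]
eef_rot: [-1.572, 0.001, 0.002]
force: [-1.1, -0.6, 0.5]
grip_width: 0.0468
top wide 525 flange ((635.4847412109375, -70.59797668457031), 36.000396728515625) z 0.0995 tilt [-0.009  0.002] knob [ 0.6357 -0.0705  0.1249] 0.1286393440761244
top slim 409 flange ((606.8638305664062, 139.2575225830078), 27.992738723754883) z 0.1342 tilt [-0.012  0.001] knob [0.6065 0.1391 0.1597] 0.1641995368329422
top tin [ 4.479e-01 -3.341e-01  3.280e-02  7.000e-04  1.250e+02]
scene wide 371 flange ((636.5662231445312, -73.08479309082031), 37.96511459350586) z 0.0994 tilt [-0.007 -0.007] knob [ 0.636  -0.0741  0.1241] 0.12760317960973408
scene slim 199 flange ((605.7314453125, 135.38356018066406), 29.945281982421875) z 0.1345 tilt [ 0.003 -0.024] knob [0.606  0.1357 0.1587] 0.16252060155024708
scene tin [ 4.477e-01 -3.372e-01  3.270e-02  7.000e-04  2.250e+02]
```

View pics/fin.png

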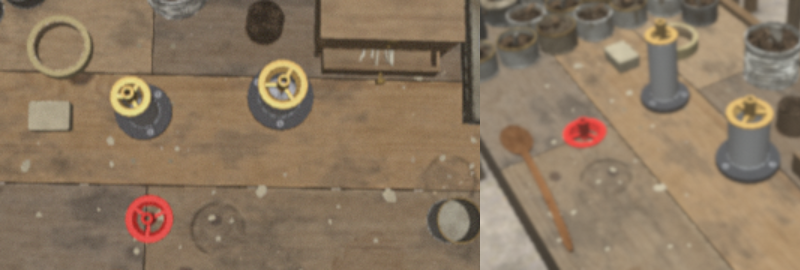

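Both moulds stand upright with level, seated caps. The tin measures the same as at the start, and the red look-alike was never touched. I'll hand in.

```bash
python3 -c "
from station import workorder,get_obs
print(workorder.hand_in(),get_obs()['time_s'])"
```

```text
the job is handed in; nothing more can be done
the job is handed in; nothing more can be done
```

Both moulds are assembled and handed in after about 26 s of robot time. I seated the slim tube first, then the wide tube, then dropped in the wide cap and last the slim cap. The gripper was clear of everything at the end.

- **Caps:** at the last look, the flange tops read 99.5 mm (wide) and 134.3 mm (slim). Seated they should be 101 and 136 mm, and these cameras read 1–2 mm low throughout. The fitted tilt was at most about 1.4°, so I take both caps as seated and level.
- **Tubes:** before capping, the rims read 95 and 130 mm against a nominal 97 and 132 mm, the same low bias.
- **Other things:** the tin's position was unchanged to 0.1 mm. I checked the tape, the wax block and the red look-alike only by eye, and the gripper did not go near the tape or the block.
- **Disagreements:** the top, scene and wrist cameras differed by 2–5 mm in y, so I placed each part by comparing it with its base or tube in the same image. An early height reading made the wide brass cap look only 8 mm tall. That came from my colour mask, and a second measurement settled it.
- **Forces:** the highest force seen after any move was about 9 N, while gripping the wide tube.

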